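Put the dry wooden animals on parade

TASK

The four wooden animals on the drying rack are dry: set them out on the white display board, one upright in each bay with its base flat on the bay's floor, in the order in which they stood on the drying rack. The animal that stood farthest to the robot's left on the rack leads the parade in the bay beside the little fir tree, and the others follow behind it in turn, away from the tree. Do not let any animal fall over.

Things in the scene. Friction and masses are not known exactly. Their poses are not given: they have to be found in the camera images.
- goose: Goose with an upright neck 22 mm wide, 109 mm high overall, about 60 mm wide. Plywood cut-out 18 mm thick, upright on a round dark base 52 mm across, 12 mm high; about 120 g. Origin: centre of the base's underside; z up, x normal to the flat faces, y along the width. Both faces are flat wood at y = 0, z = 50 to 73 mm: pinch across the 18 mm there, e.g. 62 mm above the origin.
- hare: Sitting hare with two upright ears, 112 mm high overall, about 60 mm wide. Plywood cut-out 18 mm thick, upright on a round dark base 52 mm across, 12 mm high; about 120 g. Origin: centre of the base's underside; z up, x normal to the flat faces, y along the width. Both faces are flat wood at y = 0, z = 50 to 73 mm: pinch across the 18 mm there, e.g. 62 mm above the origin.
- owl: Owl with two round eyes and two ear tufts, 99 mm high overall, 52 mm wide. Plywood cut-out 18 mm thick, upright on a round dark base 52 mm across, 12 mm high; about 120 g. Origin: centre of the base's underside; z up, x normal to the flat faces, y along the width. Both faces are flat wood at y = 0, z = 50 to 73 mm: pinch across the 18 mm there, e.g. 62 mm above the origin.
- snail: Snail with a round shell, 74 mm high overall, about 66 mm wide. Plywood cut-out 18 mm thick, upright on a round dark base 52 mm across, 12 mm high; about 120 g. Origin: centre of the base's underside; z up, x normal to the flat faces, y along the width. Both faces are flat wood at y = 0, z = 50 to 73 mm: pinch across the 18 mm there, e.g. 62 mm above the origin.
- pad_goose: Fixed cork pad, 64 x 64 x 6 mm, on which the goose stands at the start (within 3 mm of centre, turned up to 0.35 rad). The four alike pads lie in a row, 80 mm apart, on a low steel rack (90 x 360 mm); pad tops are 26 mm above the table. Origin: centre of the pad's underside; y along the row, to the robot's left; z up.
- pad_hare: Fixed cork pad, 64 x 64 x 6 mm, on which the hare stands at the start (within 3 mm of centre, turned up to 0.35 rad). The four alike pads lie in a row, 80 mm apart, on a low steel rack (90 x 360 mm); pad tops are 26 mm above the table. Origin: centre of the pad's underside; y along the row, to the robot's left; z up.
- pad_owl: Fixed cork pad, 64 x 64 x 6 mm, on which the owl stands at the start (within 3 mm of centre, turned up to 0.35 rad). The four alike pads lie in a row, 80 mm apart, on a low steel rack (90 x 360 mm); pad tops are 26 mm above the table. Origin: centre of the pad's underside; y along the row, to the robot's left; z up.
- pad_snail: Fixed cork pad, 64 x 64 x 6 mm, on which the snail stands at the start (within 3 mm of centre, turned up to 0.35 rad). The four alike pads lie in a row, 80 mm apart, on a low steel rack (90 x 360 mm); pad tops are 26 mm above the table. Origin: centre of the pad's underside; y along the row, to the robot's left; z up.
- display_board: Fixed white board on the table, 84 (x) x 420 (y) mm. Origin: centre of its underside; z up. Four bays centred at y = -120, -40, 40, 120 mm, x = 0, each 72 (x) x 74 (y) mm inside, floor 8 mm and rim tops 18 mm above the origin, rims 6 mm thick. At one end (y = 185 or -185 mm) stands the fir tree, at the other a stump 30 mm across, 25 mm high.
- fir_tree: Small green wooden fir tree, 100 mm high and 38 mm across, fixed on one end of the display board, 65 mm from the centre of the nearest bay. Origin: centre of its foot, 8 mm above the table; z up.
Not all that is in view belongs to the job. What is shaped like the snail but purple is not meant. What is shaped like the owl but blue is not meant.

How it is judged (in metres and radians):
At the end, for the whole second after the job is handed in: Each animal stands in the bay whose number from the fir tree equals its pad's number from the robot's left (+y along the pads): within 20 mm of the bay's centre along and across, underside 4 to 12 mm above the board's underside (floor 8 mm), tilt under 0.1 rad, released and at rest (((horizontal distance between goose and fir_tree between 0.045 and 0.085 m and y of each of pad_hare, pad_owl, pad_snail in the frame of pad_goose below 0 m) or (horizontal distance between goose and fir_tree between 0.125 and 0.165 m and y of pad_hare in the frame of pad_goose above 0 m and y of each of pad_owl, pad_snail in the frame of pad_goose below 0 m) or (horizontal distance between goose and fir_tree between 0.125 and 0.165 m and y of each of pad_hare, pad_snail in the frame of pad_goose below 0 m and y of pad_owl in the frame of pad_goose above 0 m) or (horizontal distance between goose and fir_tree between 0.125 and 0.165 m and y of each of pad_hare, pad_owl in the frame of pad_goose below 0 m and y of pad_snail in the frame of pad_goose above 0 m) or (horizontal distance between goose and fir_tree between 0.205 and 0.245 m and y of each of pad_hare, pad_owl in the frame of pad_goose above 0 m and y of pad_snail in the frame of pad_goose below 0 m) or (horizontal distance between goose and fir_tree between 0.205 and 0.245 m and y of each of pad_hare, pad_snail in the frame of pad_goose above 0 m and y of pad_owl in the frame of pad_goose below 0 m) or (horizontal distance between goose and fir_tree between 0.205 and 0.245 m and y of pad_hare in the frame of pad_goose below 0 m and y of each of pad_owl, pad_snail in the frame of pad_goose above 0 m) or (horizontal distance between goose and fir_tree between 0.285 and 0.325 m and y of each of pad_hare, pad_owl, pad_snail in the frame of pad_goose above 0 m)) and x of goose in the frame of display_board between -0.02 and 0.02 m and z of goose in the frame of display_board between 0.004 and 0.012 m and angle between each of goose, hare, owl, snail's own z axis and vertical below 0.1 rad and linear speed of each of goose, hare, owl, snail below 0.02 m/s and angular speed of each of goose, hare, owl, snail below 0.2 rad/s and ((horizontal distance between hare and fir_tree between 0.045 and 0.085 m and y of each of pad_goose, pad_owl, pad_snail in the frame of pad_hare below 0 m) or (horizontal distance between hare and fir_tree between 0.125 and 0.165 m and y of pad_goose in the frame of pad_hare above 0 m and y of each of pad_owl, pad_snail in the frame of pad_hare below 0 m) or (horizontal distance between hare and fir_tree between 0.125 and 0.165 m and y of each of pad_goose, pad_snail in the frame of pad_hare below 0 m and y of pad_owl in the frame of pad_hare above 0 m) or (horizontal distance between hare and fir_tree between 0.125 and 0.165 m and y of each of pad_goose, pad_owl in the frame of pad_hare below 0 m and y of pad_snail in the frame of pad_hare above 0 m) or (horizontal distance between hare and fir_tree between 0.205 and 0.245 m and y of each of pad_goose, pad_owl in the frame of pad_hare above 0 m and y of pad_snail in the frame of pad_hare below 0 m) or (horizontal distance between hare and fir_tree between 0.205 and 0.245 m and y of each of pad_goose, pad_snail in the frame of pad_hare above 0 m and y of pad_owl in the frame of pad_hare below 0 m) or (horizontal distance between hare and fir_tree between 0.205 and 0.245 m and y of pad_goose in the frame of pad_hare below 0 m and y of each of pad_owl, pad_snail in the frame of pad_hare above 0 m) or (horizontal distance between hare and fir_tree between 0.285 and 0.325 m and y of each of pad_goose, pad_owl, pad_snail in the frame of pad_hare above 0 m)) and x of hare in the frame of display_board between -0.02 and 0.02 m and z of hare in the frame of display_board between 0.004 and 0.012 m and ((horizontal distance between owl and fir_tree between 0.045 and 0.085 m and y of each of pad_goose, pad_hare, pad_snail in the frame of pad_owl below 0 m) or (horizontal distance between owl and fir_tree between 0.125 and 0.165 m and y of pad_goose in the frame of pad_owl above 0 m and y of each of pad_hare, pad_snail in the frame of pad_owl below 0 m) or (horizontal distance between owl and fir_tree between 0.125 and 0.165 m and y of each of pad_goose, pad_snail in the frame of pad_owl below 0 m and y of pad_hare in the frame of pad_owl above 0 m) or (horizontal distance between owl and fir_tree between 0.125 and 0.165 m and y of each of pad_goose, pad_hare in the frame of pad_owl below 0 m and y of pad_snail in the frame of pad_owl above 0 m) or (horizontal distance between owl and fir_tree between 0.205 and 0.245 m and y of each of pad_goose, pad_hare in the frame of pad_owl above 0 m and y of pad_snail in the frame of pad_owl below 0 m) or (horizontal distance between owl and fir_tree between 0.205 and 0.245 m and y of each of pad_goose, pad_snail in the frame of pad_owl above 0 m and y of pad_hare in the frame of pad_owl below 0 m) or (horizontal distance between owl and fir_tree between 0.205 and 0.245 m and y of pad_goose in the frame of pad_owl below 0 m and y of each of pad_hare, pad_snail in the frame of pad_owl above 0 m) or (horizontal distance between owl and fir_tree between 0.285 and 0.325 m and y of each of pad_goose, pad_hare, pad_snail in the frame of pad_owl above 0 m)) and x of owl in the frame of display_board between -0.02 and 0.02 m and z of owl in the frame of display_board between 0.004 and 0.012 m and ((horizontal distance between snail and fir_tree between 0.045 and 0.085 m and y of each of pad_goose, pad_hare, pad_owl in the frame of pad_snail below 0 m) or (horizontal distance between snail and fir_tree between 0.125 and 0.165 m and y of pad_goose in the frame of pad_snail above 0 m and y of each of pad_hare, pad_owl in the frame of pad_snail below 0 m) or (horizontal distance between snail and fir_tree between 0.125 and 0.165 m and y of each of pad_goose, pad_owl in the frame of pad_snail below 0 m and y of pad_hare in the frame of pad_snail above 0 m) or (horizontal distance between snail and fir_tree between 0.125 and 0.165 m and y of each of pad_goose, pad_hare in the frame of pad_snail below 0 m and y of pad_owl in the frame of pad_snail above 0 m) or (horizontal distance between snail and fir_tree between 0.205 and 0.245 m and y of each of pad_goose, pad_hare in the frame of pad_snail above 0 m and y of pad_owl in the frame of pad_snail below 0 m) or (horizontal distance between snail and fir_tree between 0.205 and 0.245 m and y of each of pad_goose, pad_owl in the frame of pad_snail above 0 m and y of pad_hare in the frame of pad_snail below 0 m) or (horizontal distance between snail and fir_tree between 0.205 and 0.245 m and y of pad_goose in the frame of pad_snail below 0 m and y of each of pad_hare, pad_owl in the frame of pad_snail above 0 m) or (horizontal distance between snail and fir_tree between 0.285 and 0.325 m and y of each of pad_goose, pad_hare, pad_owl in the frame of pad_snail above 0 m)) and x of snail in the frame of display_board between -0.02 and 0.02 m and z of snail in the frame of display_board between 0.004 and 0.012 m); the robot touches nothing.
It fails at once if an animal falls over (tilts more than 0.7 rad) (angle between any of goose, hare, owl, snail's own z axis and vertical above 0.7 rad).
It also fails if it takes over 109 s, if anything falls off the work surface, if the arm or the gripper's body presses on something with over 40 N, if the wrist force passes 120 N, or if a joint passes its speed limit or range.

ROBOT

A 6-joint arm with a two-finger parallel gripper is mounted at the origin on the work surface. World frame = base frame: x ahead of the robot, y to its left, z up, the work surface at z = 0. Lengths are in mm, angles in degrees, forces in N, time in s.
With the tool pointing down it reaches from about 375 to 900 mm from the base axis. Payload 3.1 kg.
Tool frame: the origin (TCP) lies midway between the tips of the shut fingers; the grasp point (between the pads) lies 19 mm behind it; z points along the fingers, y is the line along which they close (so a half turn about z gives the same grasp; the last joint's range is limited). The gripper opens to 85 mm and grips with 20 to 120 N. Pads are 22 mm wide; open, the fingers measure 114 mm over their backs; the gripper's body (76 mm by 85 mm) begins 54 mm behind the grasp point. The pads swing forward as they close: fully open they stand 13 mm farther back than shut.
Start: joints at [-76.003, 30.224, 82.088, -0, 67.689, -10.227], TCP at [256.466, -569.931, 231.31] pointing down, gripper open.
Joint ranges: [-176.69, 176.69], [-43.24, 126.21], [12.49, 139.97], [-82, 262], [0, 151.66], [-163.58, 163.58]. Speed limits (degrees/s): [159.86, 159.86, 180, 180, 180, 180].

INTERFACE

Orientations are given as [roll, pitch, yaw] about the fixed x, y, z axes, in that order (R = Rz(yaw) Ry(pitch) Rx(roll)).
In Python, from rig import read_state, vision, ctrl gives the robot as it stands.
- The arm moves only by the tool arm_command, never from a script. Its argument "moves" is a list of rows, each a list of 7 numbers: the opening, from -1 (shut) to 1 (fully open), then the shift along the world's x, y, z in cm, then the turn, a rotation vector about the world's x, y, z in rad. In form: [[jaw, tx, ty, tz, rx, ry, rz], ...]. A call has 1 to 8 rows; each row is the pose to reach, as a shift and turn from the pose commanded when the call began; what a row does not reach only later rows make up. A row lasts 1/8 s, in which the tool goes at most 62.5 mm and 10.7 degrees, less where a joint would pass 70% of its speed; a pose out of reach is approached as far as the arm can. A call with a gripper value outside its range is refused whole. The fingers move at their own pace and stop on an object; "squeeze" is the grip in N (left out, the last holds). Time passes only in rows, so rows that repeat a pose let the fingers close. It gives the time, the measured TCP pose, the force, the opening and the grip force at its end, in the units of the state.
- read_state(): the state, without advancing time (a new reading comes with each control period).
- vision.grab_frame(name): name is "side" or "top" or "wrist"; returns a dict with "color" (384x512x3 uint8, blue, green, red), "range_z" (384x512 float32, mm along the optical axis (not along the pixel's ray), 0 where there is no reading), "camera_matrix" (3x3 intrinsics, pixels), "k1" (the pictures are not rectified: a ray, as slopes to the right and down, at radius r is drawn at 1 + k1 r^2 times it, then the intrinsics apply), "pose" (4x4, takes a point from camera to world coordinates). Camera axes: x right, y up, looking along -z (the intrinsics and any distortion apply to the point x, -y, -z); pixel columns grow to the right and rows downward; lengths in mm; the calibration is good to about 2 mm. A picture is of the moment at which its call begins.
- ctrl.finish_job(): hands the job in; it is judged then, once.
The state is a dict: "time": time; "joint_positions": joint angles; "qvel": joint speeds; "effort": joint torques, N m; "position": TCP position; "eef_rot": TCP orientation; "contact_force": force on the tool from outside, world axes, zero at the start; "moment": the same for the moment, N m; "opening": finger opening in mm; "finger_force": force on a finger pad.
Only numpy, scipy, OpenCV 4.12 (cv2) and the standard library are available. Lean on these libraries where they do the work, as an engineer would, in place of code of your own. Each camera call takes 0.05 s, during which the arm holds its last target. There are 200 camera calls.

## Working session

There is one attempt and no reset: what is moved stays moved. The work goes in short steps, Python scripts to look and compute and a tool call to move; the robot and the scene stay as the last step left them, time stands still between calls to the robot, and variables do not carry over. Pictures are saved under pics/ and viewed, at most 14 in all, crops included, and the job is handed in when it is done.

Besides the shell and the picture viewer there is one more tool, called after "Call:" by a JSON object that holds its "name" and its "arguments". arm_command: Moves the arm, as the interface text tells. Its arguments: {"type":"object","properties":{"moves":{"type":"array"},"squeeze":{"type":"number"}},"required":["moves"]}

```bash
mkdir -p pics; cat > h.py <<'E'
import numpy as np, cv2
from rig import read_state, vision, ctrl
def grab(n):
    f=vision.grab_frame(n); return f
def pts(f):
    K=np.array(f["camera_matrix"]);z=f["range_z"];h,w=z.shape
    u,v=np.meshgrid(np.arange(w),np.arange(h))
    p=np.stack([u.ravel(),v.ravel()],1).astype(float)[:,None]
    s=cv2.undistortPoints(p,K,np.array([f["k1"],0,0,0.]))[:,0].reshape(h,w,2)
    c=np.stack([s[...,0]*z,-s[...,1]*z,-z,np.ones_like(z)],-1)
    return (c@np.array(f["pose"]).T)[...,:3]
E
python3 - <<'E'
from h import *
for n in("top","side"):
    f=grab(n); np.save(f"{n}.npy",pts(f)); cv2.imwrite(f"pics/{n}0.png",cv2.resize(f["color"],(800,600),interpolation=cv2.INTER_CUBIC)); cv2.imwrite(f"{n}_raw.png",f["color"])
    print(n,np.round(f["pose"],3).tolist(),f["k1"])
s=read_state();print(s)
E
```

```text
top [[0.023, 0.997, -0.08, 491.062], [-1.0, 0.022, -0.021, -33.068], [-0.019, 0.08, 0.997, 959.952], [0.0, 0.0, 0.0, 1.0]] -0.00466340063535966
side [[0.928, 0.282, -0.243, 334.389], [-0.372, 0.683, -0.629, -589.675], [-0.011, 0.674, 0.739, 740.179], [0.0, 0.0, 0.0, 1.0]] 0.00845550676299671
{'time': 0.1, 'joint_positions': array([-7.60025493e+01,  3.02730023e+01,  8.21506514e+01,  2.60892982e-04,
        6.76900740e+01, -1.02282555e+01]), 'qvel': array([ 0.08177874, -0.12114914, -0.15756907, -0.04570219,  0.00576062,
       -0.08085127]), 'effort': array([ 2.24474884e-04, -4.43305957e+01, -1.78586179e+01, -1.63198861e-04,
        3.87585751e-03, -3.30320795e-06]), 'position': array([ 256.31392896, -569.30108109,  230.42939623]), 'eef_rot': array([-1.79888122e+02, -2.04319554e-02,  2.42255870e+01]), 'contact_force': array([-0.3146793 ,  0.35146702,  0.3438249 ]), 'moment': array([-0.01561643,  0.01321058,  0.03041157]), 'finger_force': 0.0, 'opening': 85.4594287741233}
```

View pics/top0.png

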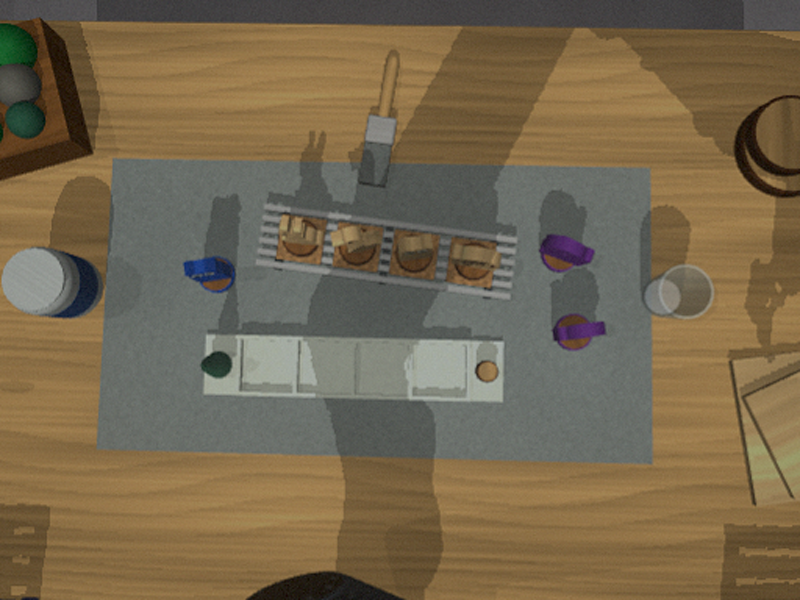

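View pics/side0.png

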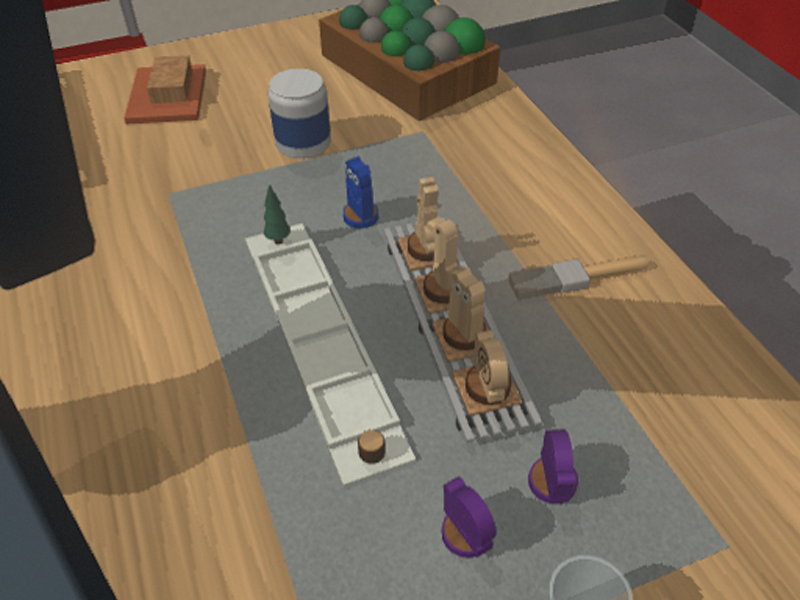

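The rack order from the left is hare, goose, owl, snail. The fir tree is at the +y (left) end of the board, so each animal goes to the bay with the same index. In the top image the tree is at about (217,365) and the stump at (487,371). The animals are at x ≈ 302, 357, 413 and 474, y ≈ 245.

```bash
cat > meas.py <<'E'
from h import *
P=np.load("top.npy");C=cv2.imread("top_raw.png");S=np.load("side.npy")
px=lambda x,y:(int(x*.64),int(y*.64))
for n,(x,y) in dict(tree=(217,365),stump=(487,371),cTL=(207,336),cTR=(501,342),cBL=(206,392),cBR=(501,400),pad1=(285,258),pad4=(490,285)).items():
    a,b=px(x,y);print(n,P[b,a].round(1))
# board: points with z 12..24 -> rims/plate; minAreaRect
def near(z0,z1,x0,x1,y0,y1,Q): return Q[(Q[...,2]>z0)&(Q[...,2]<z1)&(Q[...,0]>x0)&(Q[...,0]<x1)&(Q[...,1]>y0)&(Q[...,1]<y1)]
for nm,Q in(("top",P),("side",S)):
    b=near(4,24,380,500,-260,320,Q);print(nm,"board",cv2.minAreaRect(b[:,:2].astype(np.float32)),len(b))
    r=near(15,24,380,500,-260,320,Q);print("rims z",np.median(r[:,2]))
# pads by cork level
c=near(22,30,540,680,-230,230,P)
print("rack",cv2.minAreaRect(near(12,30,540,690,-260,260,P)[:,:2].astype(np.float32)))
for nm,Q in(("top",P),("side",S)):
  for n,(x,y) in dict(hare=(302,250),goose=(357,255),owl=(413,258),snail=(474,268)).items():
    a,b=px(x,y);c0=P[b,a]
    q=near(78,98,c0[0]-45,c0[0]+45,c0[1]-38,c0[1]+38,Q)
    print(nm,n,c0.round(1),len(q),q[:,:2].min(0).round(),q[:,:2].max(0).round(),cv2.minAreaRect(q[:,:2].astype(np.float32)))
    d=near(34,42,c0[0]-45,c0[0]+45,c0[1]-38,c0[1]+38,Q)
    print("   base",len(d),d[:,:2].min(0).round(),d[:,:2].max(0).round())
E
python3 meas.py
python3 -c "
import cv2
c=cv2.imread('top_raw.png');cv2.imwrite('pics/c1.png',cv2.resize(c[120:265,125:330],None,fx=3.9,fy=3.9,interpolation=cv2.INTER_CUBIC))"
```

```text
tree [474.9 204.4  78.6]
stump [ 474.3 -153.6   33.3]
cTL [512.9 238.9   6.8]
cTR [ 515.9 -176.7    4. ]
cBL [436.  237.4   7.6]
cBR [ 433.3 -176.7    9.6]
pad1 [624.1 128.4  25.9]
pad4 [ 592.7 -157.3   27.8]
top board ((440.2665710449219, 30.713836669921875), (119.57341003417969, 577.7789916992188), 0.023958081379532814) 6077
rims z 18.160879571643022
side board ((440.0071105957031, 29.8271484375), (579.6074829101562, 119.94388580322266), 89.99900817871094) 7539
rims z 19.763144398048553
rack ((621.8822631835938, -10.278900146484375), (507.9659423828125, 126.53665161132812), 86.06056213378906)
top hare [633.7 102.8  38.3] 46 [641.  87.] [659. 123.] ((644.972412109375, 102.77164459228516), (16.18927001953125, 37.743045806884766), 24.402114868164062)
   base 161 [625.  82.] [676. 129.]
top goose [628.4  26.9  40.7] 69 [630.  -2.] [656.  35.] ((642.7214965820312, 17.16373062133789), (17.662189483642578, 40.459224700927734), 15.922061920166016)
   base 176 [615.   1.] [666.  51.]
top owl [623.3 -50.1  56.9] 37 [621. -74.] [637. -31.] ((624.4114990234375, -50.43349075317383), (43.9266700
[... 372 characters left out ...]
796875), (16.75732421875, 37.520782470703125), 23.673137664794922)
   base 121 [627.  79.] [653. 131.]
side goose [628.4  26.9  40.7] 152 [632.  -0.] [657.  37.] ((644.305908203125, 19.47562026977539), (20.575124740600586, 39.45867156982422), 11.045222282409668)
   base 156 [617.   2.] [644.  51.]
side owl [623.3 -50.1  56.9] 171 [622. -74.] [647. -30.] ((634.6143798828125, -51.526893615722656), (20.817344665527344, 45.054534912109375), 8.280794143676758)
   base 181 [609. -78.] [660. -28.]
side snail [ 614.5 -134.    40.5] 303 [ 612. -165.] [639. -99.] ((624.6695556640625, -133.1219024658203), (65.45027160644531, 19.24480438232422), 80.05277252197266)
   base 205 [ 599. -163.] [ 652. -104.]
```

View pics/c1.png

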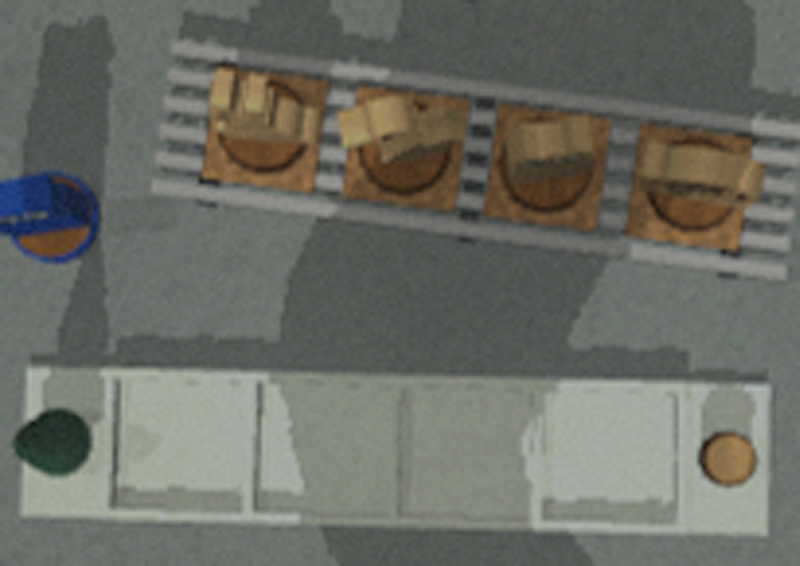

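```bash
cat > meas2.py <<'E'
from h import *
for nm in("top","side"):
    Q=np.load(nm+".npy");C=cv2.imread(nm+"_raw.png").astype(int)
    def sel(z0,z1,c,rx,ry): return (Q[...,2]>z0)&(Q[...,2]<z1)&(abs(Q[...,0]-c[0])<rx)&(abs(Q[...,1]-c[1])<ry)
    b=sel(3,24,(475,30),55,230); hsv=cv2.cvtColor(C.astype(np.uint8),cv2.COLOR_BGR2HSV)
    m=(b&(C.min(-1)>(125))).astype(np.uint8)
    q=Q[m>0][:,:2].astype(np.float32)
    print(nm,"board",cv2.minAreaRect(q),np.percentile(q,[1,99],axis=0).round(1).tolist(),len(q))
    r=Q[sel(15,24,(475,30),50,230)];h=np.histogram(r[:,1],bins=np.arange(-190,250,4))
    print(" rim y:",[(int(e)+2,int(k)) for k,e in zip(*h) if k>22])
    for n,c in dict(hare=(650,105),goose=(641,26),owl=(633,-53),snail=(624,-133)).items():
        for z0,z1 in((46,98),):
            q=Q[sel(z0,z1,c,22,32)]
            best=None;rng=np.random.default_rng(0)
            for _ in range(400):
                i,j=rng.choice(len(q),2,False);d=q[j,:2]-q[i,:2]
                if abs(d[1])<10 or abs(d[0])>.6*abs(d[1]):continue
                nn=np.array([d[1],-d[0]])/np.hypot(*d[:2]);nn*=np.sign(nn[0])
                t=(q[:,:2]-q[i,:2])@nn; k=abs(t)<1.5
                if t.min()<-6 and (t<-4).mean()>.05: continue
                if best is None or k.sum()>best.sum():best=k
            vx,vy,x0,y0=cv2.fitLine(q[best,:2].astype(np.float32),cv2.DIST_HUBER,0,.01,.01).ravel()
            a=np.degrees(np.arctan2(-vx/vy,1)); xf=x0+(c[1]-y0)*vx/vy
            print(" ",n,len(q),best.sum(),"normal yaw %.1f"%a,"front x at cy %.1f -> centre %.1f"%(xf,xf+9/np.cos(np.radians(a))),"y ext",q[best,1].min().round(),q[best,1].max().round())
E
python3 meas2.py
```

```text
top board ((473.551513671875, 30.305023193359375), (422.242431640625, 84.95328521728516), 89.93710327148438) [[432.1, -176.8], [514.0, 235.0]] 5250
 rim y: [(-132, 56), (-128, 55), (-52, 63), (-48, 48), (28, 67), (32, 42), (108, 67), (112, 45), (188, 71), (192, 43)]
  hare 179 86 normal yaw -5.3 front x at cy 642.4 -> centre 651.4 y ext 73.0 128.0
  goose 165 78 normal yaw 13.5 front x at cy 631.9 -> centre 641.1 y ext -6.0 36.0
  owl 88 77 normal yaw 9.4 front x at cy 623.7 -> centre 632.9 y ext -75.0 -33.0
  snail 299 127 normal yaw -9.6 front x at cy 614.6 -> centre 623.8 y ext -163.0 -101.0
side board ((470.92181396484375, 30.426239013671875), (106.88213348388672, 458.0495910644531), 1.4292703866958618) [[432.7, -178.6], [515.7, 232.6]] 6269
 rim y: [(-168, 26), (-132, 107), (-128, 86), (-52, 108), (-48, 76), (28, 97), (32, 61), (104, 25), (108, 90), (112, 47), (188, 75), (192, 51)]
  hare 213 134 normal yaw -4.9 front x at cy 644.0 -> centre 653.0 y ext 73.0 130.0
  goose 297 198 normal yaw 12.9 front x at cy 634.1 -> centre 643.3 y ext -2.0 39.0
  owl 425 287 normal yaw 9.7 front x at cy 625.7 -> centre 634.8 y ext -75.0 -30.0
  snail 535 263 normal yaw -9.1 front x at cy 616.2 -> centre 625.4 y ext -163.0 -102.0
```

Measurements agree with the sizes given (80 mm pitch, rims 80 mm apart). Targets:

| Item | x, y (mm) | yaw (deg) |
|---|---|---|
| hare | 652, 105 | -5 |
| goose | 642, 26 | 13 |
| owl | 634, -52.5 | 9.5 |
| snail | 624.5, -133.5 | -9.5 |

The bays are at x = 474 and y = 150, 70, -10, -90.

Call:
{"name": "arm_command", "arguments": {"moves": [[1,2.5,4.2,0,0,0,0.12],[1,5.6,9.6,0,0,0,0.25],[1,8.7,14.9,0,0,0,0.38],[1,11.8,20.1,0,0,0,0.51],[1,14.9,25.4,0,0,0,0.64],[1,18,30.7,0,0,0,0.77],[1,20,34,0,0,0,0.9],[1,20,34,0,0,0,1.064]], "squeeze": 40}}

```text
time: 1.1
position: [457.2, -226.8, 231.0]
eef_rot: [-180.0, -0.1, 85.8]
contact_force: [-0.1, 0.1, 0.5]
opening: 85.4
finger_force: 0.0
```

Call:
{"name": "arm_command", "arguments": {"moves": [[1,3,5.1,0,0,0,0],[1,6,10.3,0,0,0,0],[1,9,15.4,0,0,0,0],[1,12,20.6,0,0,0,0],[1,15,25.7,0,0,0,0],[1,18,30.8,-1,0,0,0],[1,19.55,33.5,-3,0,0,0],[1,19.55,33.5,-3,0,0,0]]}}

```text
time: 2.1
position: [651.0, 107.4, 198.6]
eef_rot: [-179.7, 0.0, 85.4]
contact_force: [0.8, -0.3, -0.2]
opening: 85.7
finger_force: 0.0
```

```bash
python3 - <<'E'
from h import *
s=read_state();print(s["position"],s["eef_rot"],s["joint_positions"])
f=grab("wrist");P=pts(f);np.save("w.npy",P);cv2.imwrite("pics/w1.png",f["color"])
E
```

```text
[650.97988164 107.44473714 198.61091917] [-1.79737951e+02  9.41674252e-03  8.53923887e+01] [-3.17716533e-01  3.50395863e+01  7.83680417e+01  1.11055854e-02
  6.68543916e+01  4.28552773e+00]
```

View pics/w1.png

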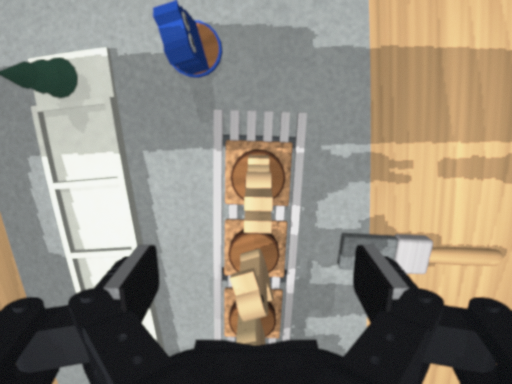

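The wrist view shows the hare at about (258,180) and the goose at (250,270), with the fingers at (140,280) and (370,280). I'll check with depth where the hare is.

```bash
python3 - <<'E'
from h import *
Q=np.load("w.npy")
for u,v in((258,162),(258,205),(245,295),(250,250),(230,185),(285,180),(140,260),(365,260),(55,75)): print((u,v),Q[v,u].round(1))
for c in((652,105),(642,26)):
    for z0,z1 in((34,42),(76,100),(100,145)):
        q=Q[(Q[...,2]>z0)&(Q[...,2]<z1)&(abs(Q[...,0]-c[0])<40)&(abs(Q[...,1]-c[1])<38)]
        if len(q):print(c,z0,len(q),q[:,:2].min(0).round(1),q[:,:2].max(0).round(1))
E
```

```text
(258, 162) [653.4 124.4  58. ]
(258, 205) [652.1 110.5 135.7]
(245, 295) [637.   40.1 129.4]
(250, 250) [638.2  33.   38.7]
(230, 185) [623.9  98.   26.3]
(285, 180) [677.9  98.6  25.8]
(140, 260) [608.3 122.5 229.9]
(365, 260) [693.9 113.5 225.5]
(55, 75) [487.5 214.   56.7]
(652, 105) 34 1168 [625.7  83.9] [677.2 132.1]
(652, 105) 76 7 [645.1 124.2] [657.8 125.5]
(652, 105) 100 1613 [641.3  90.6] [662.2 125.7]
(642, 26) 34 1245 [615.2   5.7] [666.8  52.7]
(642, 26) 76 295 [629.6   1.9] [656.5  40.3]
(642, 26) 100 1447 [626.1  19.1] [652.3  56.3]
```

Call:
{"name": "arm_command", "arguments": {"moves": [[1,0,0,-3,0,0,0],[1,0,0,-6,0,0,0],[1,0,0,-9,0,0,0],[1,0,0,-11.5,0,0,0],[1,0,0,-12.9,0,0,0],[1,0,0,-12.9,0,0,0],[0.2,0,0,-12.9,0,0,0],[-0.2,0,0,-12.9,0,0,0]]}}

```text
time: 3.15
position: [652.8, 105.0, 73.7]
eef_rot: [179.9, -0.0, 85.2]
contact_force: [-0.5, -0.2, -0.1]
opening: 51.6
finger_force: 0.0
```

Call:
{"name": "arm_command", "arguments": {"moves": [[-1,0,0,0,0,0,0],[-1,0,0,0,0,0,0],[-1,0,0,0,0,0,0],[-1,0,0,0,0,0,0],[-1,0,0,0,0,0,0],[-1,0,0,0,0,0,0]]}}

```text
time: 3.9
position: [652.3, 105.1, 72.9]
eef_rot: [180.0, -0.0, 85.2]
contact_force: [-0.2, -0.0, 5.1]
opening: 17.7
finger_force: 39.7
```

Call:
{"name": "arm_command", "arguments": {"moves": [[-1,0,0,1,0,0,0],[-1,0,0,3,0,0,0],[-1,-1.5,0.4,5,0,0,0],[-1,-4.5,1.1,6,0,0,0],[-1,-8.5,2.1,6,0,0,0],[-1,-12.5,3.2,6,0,0,0],[-1,-16,4,6,0,0,0],[-1,-17.8,4.5,6,0,0,0]]}}

```text
time: 4.9
position: [471.8, 150.5, 133.3]
eef_rot: [-180.0, 0.0, 85.2]
contact_force: [-0.1, 0.6, -2.0]
opening: 17.5
finger_force: 39.1
```

Call:
{"name": "arm_command", "arguments": {"moves": [[-1,0,0,0,0,0,0],[-1,0,0,-2,0,0,0],[-1,0,0,-4,0,0,0],[-1,0,0,-6,0,0,0],[-1,0,0,-7,0,0,0],[-1,0,0,-7.5,0,0,0],[-1,0,0,-7.7,0,0,0],[-1,0,0,-7.7,0,0,0]]}}

```text
time: 5.9
position: [474.4, 150.1, 55.7]
eef_rot: [179.9, -0.0, 85.2]
contact_force: [0.1, -0.1, -0.3]
opening: 17.4
finger_force: 39.1
```

```bash
python3 - <<'E'
from h import *
f=grab("side");cv2.imwrite("pics/s1.png",cv2.resize(f["color"][60:330,100:400],None,fx=2.2,fy=2.2))
P=pts(f)
s=read_state();print(s["position"],s["contact_force"])
E
```

```text
[474.35394545 150.1144323   55.74138489] [-0.35768427 -1.39893875 -1.47043028]
```

View pics/s1.png

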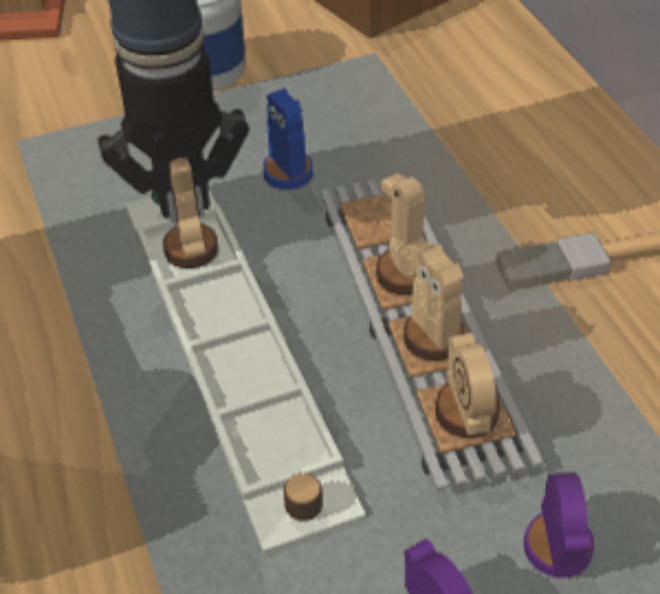

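The hare hangs just above the floor of bay 1, at about (190,245). I'll lower it the last bit and release.

Call:
{"name": "arm_command", "arguments": {"moves": [[-1,0,0,-0.1,0,0,0],[-1,0,0,-0.15,0,0,0],[-1,0,0,-0.15,0,0,0]]}}

```text
time: 6.32
position: [474.3, 150.1, 54.8]
eef_rot: [179.9, -0.0, 85.2]
contact_force: [-1.0, -0.6, 5.7]
opening: 17.2
finger_force: 40.2
```

Call:
{"name": "arm_command", "arguments": {"moves": [[-0.45,0,0,0,0,0,0],[-0.3,0,0,0,0,0,0],[0,0,0,0,0,0,0],[0.4,0,0,0,0,0,0],[0.7,0,0,1,0,0,0],[1,0,0,4,0,0,0],[1,0,0,9,0,0,0],[1,0,0,14,0,0,0]]}}

```text
time: 7.32
position: [473.6, 150.0, 195.6]
eef_rot: [-180.0, 0.0, 85.2]
contact_force: [0.8, 0.4, -0.9]
opening: 85.7
finger_force: 0.0
```

Call:
{"name": "arm_command", "arguments": {"moves": [[1,2,-1.5,0,0,0,0.1],[1,6,-4.4,0,0,0,0.22],[1,10,-7.4,0,0,0,0.314],[1,14,-10.3,0,0,0,0.314],[1,16.75,-12.35,0,0,0,0.314],[1,16.75,-12.35,0,0,0,0.314]]}}

```text
time: 8.07
position: [643.4, 24.5, 194.2]
eef_rot: [179.9, 0.1, 103.0]
contact_force: [-0.9, 0.8, -0.3]
opening: 85.1
finger_force: 0.0
```

```bash
python3 - <<'E'
from h import *
f=grab("top");P=pts(f);cv2.imwrite("pics/t2.png",f["color"][120:280,100:340])
g=grab("wrist");Q=pts(g)
s=read_state();print(s["position"],s["eef_rot"])
for n,A in(("top",P),("wr",Q)):
  for c in((474,150),(641.5,26.5)):
    for z0,z1 in((17,24),(34,42),(60,80),(100,145)):
        q=A[(A[...,2]>z0)&(A[...,2]<z1)&(abs(A[...,0]-c[0])<33)&(abs(A[...,1]-c[1])<33)]
        if len(q):print(n,c,z0,len(q),q[:,:2].min(0).round(1),q[:,:2].max(0).round(1))
E
```

```text
[640.58173822  26.70099497 193.77689007] [-1.79922596e+02 -4.99416216e-02  1.03149209e+02]
top (641.5, 26.5) 17 4 [610.3  -5.2] [628.1  56.4]
top (641.5, 26.5) 34 6 [626.3  46.3] [633.2  50.9]
top (641.5, 26.5) 100 17 [626.4  49. ] [641.1  53.6]
wr (474, 150) 17 608 [477.2 125.2] [500.2 155.2]
wr (474, 150) 34 337 [462.5 117.3] [483.6 148. ]
wr (474, 150) 60 117 [464.3 134. ] [483.  141.3]
wr (641.5, 26.5) 17 115 [608.6  -6.5] [674.   59.5]
wr (641.5, 26.5) 34 1342 [615.4   3.6] [666.9  53.5]
wr (641.5, 26.5) 60 42 [639.1  -6.2] [6.569e+02 1.000e-01]
wr (641.5, 26.5) 100 1562 [626.2  17.7] [651.5  55.9]
```

Call:
{"name": "arm_command", "arguments": {"moves": [[1,0,0,-3,0,0,0],[1,0,0,-6,0,0,0],[1,0,0,-9,0,0,0],[1,0,0,-11.2,0,0,0],[1,0,0,-12.15,0,0,0],[1,0,0,-12.15,0,0,0],[0.2,0,0,-12.15,0,0,0],[-0.2,0,0,-12.15,0,0,0]]}}

```text
time: 9.18
position: [642.1, 26.6, 73.5]
eef_rot: [179.9, 0.0, 103.2]
contact_force: [-0.2, 0.5, -0.5]
opening: 51.7
finger_force: 0.0
```

Call:
{"name": "arm_command", "arguments": {"moves": [[-1,0,0,0,0,0,0],[-1,0,0,0,0,0,0],[-1,0,0,0,0,0,0],[-1,0,0,0,0,0,0],[-1,0,0,0,0,0,0],[-1,0,0,0,0,0,0]]}}

```text
time: 9.93
position: [641.9, 26.5, 72.8]
eef_rot: [180.0, 0.0, 103.2]
contact_force: [-0.7, -0.5, 5.4]
opening: 17.5
finger_force: 40.3
```

Call:
{"name": "arm_command", "arguments": {"moves": [[-1,0,0,1,0,0,0],[-1,0,0,3,0,0,0],[-1,-1.5,0.4,5,0,0,0],[-1,-4.5,1.1,6,0,0,0],[-1,-8.5,2.1,6,0,0,0],[-1,-12.5,3.2,6,0,0,0],[-1,-15.5,4,6,0,0,0],[-1,-16.75,4.35,6,0,0,0]]}}

```text
time: 10.92
position: [471.6, 70.7, 132.2]
eef_rot: [-179.9, -0.0, 103.2]
contact_force: [-0.6, -0.1, -0.9]
opening: 17.5
finger_force: 39.5
```

Call:
{"name": "arm_command", "arguments": {"moves": [[-1,0,0,0,0,0,0],[-1,0,0,-2,0,0,0],[-1,0,0,-4,0,0,0],[-1,0,0,-6,0,0,0],[-1,0,0,-7,0,0,0],[-1,0,0,-7.6,0,0,0],[-1,0,0,-7.85,0,0,0],[-1,0,0,-7.85,0,0,0]]}}

```text
time: 11.92
position: [474.8, 69.9, 54.8]
eef_rot: [179.9, 0.0, 103.2]
contact_force: [-1.3, -1.0, 3.1]
opening: 17.5
finger_force: 40.1
```

Call:
{"name": "arm_command", "arguments": {"moves": [[-0.45,0,0,0,0,0,0],[-0.3,0,0,0,0,0,0],[0,0,0,0,0,0,0],[0.4,0,0,0,0,0,0],[0.7,0,0,1,0,0,0],[1,0,0,4,0,0,0],[1,0,0,9,0,0,0],[1,0,0,14,0,0,0]]}}

```text
time: 12.92
position: [473.5, 70.1, 195.6]
eef_rot: [-180.0, -0.0, 103.2]
contact_force: [1.9, 1.0, -0.6]
opening: 85.1
finger_force: 0.0
```

Call:
{"name": "arm_command", "arguments": {"moves": [[1,2,-1.5,0,0,0,-0.061],[1,6,-4.6,0,0,0,-0.061],[1,10,-7.7,0,0,0,-0.061],[1,14,-10.7,0,0,0,-0.061],[1,15.95,-12.25,0,0,0,-0.061],[1,15.95,-12.25,0,0,0,-0.061]]}}

```text
time: 13.68
position: [634.5, -53.8, 194.0]
eef_rot: [179.9, 0.0, 99.6]
contact_force: [0.2, 0.2, -0.2]
opening: 85.6
finger_force: 0.0
```

```bash
cat > chk.py <<'E'
from h import *
import sys
g=grab("wrist");Q=pts(g);cv2.imwrite("pics/w_%s.png"%sys.argv[1],g["color"])
s=read_state();print(s["position"],s["eef_rot"])
for c in eval(sys.argv[2]):
    for z0,z1 in((17,24),(34,42),(75,100)):
        q=Q[(Q[...,2]>z0)&(Q[...,2]<z1)&(abs(Q[...,0]-c[0])<33)&(abs(Q[...,1]-c[1])<33)]
        if len(q):print(c,z0,len(q),q[:,:2].min(0).round(1),q[:,:2].max(0).round(1))
E
python3 chk.py owl "[(474,70),(634,-52.5)]"
```

```text
[632.94124017 -52.54962099 193.78455448] [-1.79945340e+02 -3.86032991e-02  9.96338081e+01]
(474, 70) 17 762 [476.9  45.5] [501.5  84.2]
(474, 70) 34 133 [481.6  48.7] [489.5  77.8]
(474, 70) 75 326 [467.6  57.6] [486.9  67.3]
(634, -52.5) 17 125 [601.3 -85.5] [667.  -19.6]
(634, -52.5) 34 1183 [607.2 -74.9] [658.4 -25.6]
(634, -52.5) 75 216 [620.5 -33.6] [638.4 -28.2]
```

View pics/w_owl.png

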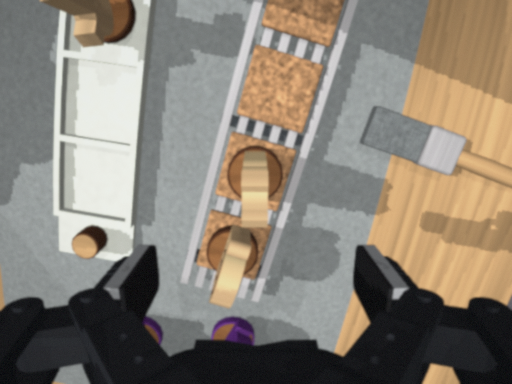

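The goose stands in bay 2 at about (105,20). The owl at (253,180) lies under the gripper, with its base centre at (633,-52).

Call:
{"name": "arm_command", "arguments": {"moves": [[1,0,0,-3,0,0,0],[1,0,0,-6,0,0,0],[1,0,0,-9,0,0,0],[1,0,0,-11.2,0,0,0],[1,0,0,-12.15,0,0,0],[1,0,0,-12.15,0,0,0],[0.2,0,0,-12.15,0,0,0],[-0.2,0,0,-12.15,0,0,0]]}}

```text
time: 14.72
position: [634.1, -52.5, 73.5]
eef_rot: [179.9, 0.0, 99.7]
contact_force: [1.1, -0.6, 0.5]
opening: 51.7
finger_force: 0.0
```

Call:
{"name": "arm_command", "arguments": {"moves": [[-1,0,0,0,0,0,0],[-1,0,0,0,0,0,0],[-1,0,0,0,0,0,0],[-1,0,0,0,0,0,0],[-1,0,0,0,0,0,0],[-1,0,0,0,0,0,0]]}}

```text
time: 15.48
position: [633.6, -52.5, 72.7]
eef_rot: [180.0, 0.0, 99.7]
contact_force: [-0.8, -0.1, 5.7]
opening: 17.5
finger_force: 39.7
```

Call:
{"name": "arm_command", "arguments": {"moves": [[-1,0,0,1,0,0,0],[-1,0,0,3,0,0,0],[-1,-1.5,0.4,5,0,0,0],[-1,-4.5,1.1,6,0,0,0],[-1,-8.5,2.1,6,0,0,0],[-1,-12.5,3.2,6,0,0,0],[-1,-15,4,6,0,0,0],[-1,-15.95,4.25,6,0,0,0]]}}

```text
time: 16.48
position: [472.2, -9.3, 132.4]
eef_rot: [-179.9, -0.0, 99.7]
contact_force: [0.6, 0.1, -1.0]
opening: 17.6
finger_force: 39.2
```

Call:
{"name": "arm_command", "arguments": {"moves": [[-1,0,0,0,0,0,0],[-1,0,0,-2,0,0,0],[-1,0,0,-4,0,0,0],[-1,0,0,-6,0,0,0],[-1,0,0,-7,0,0,0],[-1,0,0,-7.6,0,0,0],[-1,0,0,-7.85,0,0,0],[-1,0,0,-7.85,0,0,0]]}}

```text
time: 17.48
position: [474.7, -10.2, 54.7]
eef_rot: [179.9, 0.0, 99.7]
contact_force: [-1.6, -0.1, 4.0]
opening: 17.3
finger_force: 39.6
```

Call:
{"name": "arm_command", "arguments": {"moves": [[-0.45,0,0,0,0,0,0],[-0.3,0,0,0,0,0,0],[0,0,0,0,0,0,0],[0.4,0,0,0,0,0,0],[0.7,0,0,1,0,0,0],[1,0,0,4,0,0,0],[1,0,0,9,0,0,0],[1,0,0,14,0,0,0]]}}

```text
time: 18.48
position: [473.5, -9.8, 195.6]
eef_rot: [-180.0, -0.0, 99.7]
contact_force: [0.4, -0.2, -0.1]
opening: 85.6
finger_force: 0.0
```

Call:
{"name": "arm_command", "arguments": {"moves": [[1,2,-1.6,0,0,0,-0.1],[1,6,-4.9,0,0,0,-0.2],[1,10,-8.2,0,0,0,-0.3],[1,13.5,-11,0,0,0,-0.332],[1,15.05,-12.35,0,0,0,-0.332],[1,15.05,-12.35,0,0,0,-0.332]]}}

```text
time: 19.23
position: [625.1, -134.4, 194.0]
eef_rot: [180.0, 0.0, 80.6]
contact_force: [-1.5, -0.2, 0.4]
opening: 85.4
finger_force: 0.0
```

```bash
python3 chk.py snail "[(474,-10),(624.5,-133.5)]"
```

```text
[ 623.84727771 -133.31070486  193.7826685 ] [-1.79932970e+02 -2.72141558e-02  8.06261751e+01]
(474, -10) 17 931 [461.9 -35.3] [500.9  17.1]
(474, -10) 34 245 [470.6 -31.7] [487.6  14.2]
(474, -10) 75 1179 [463.2 -30.6] [487.5  12.3]
(624.5, -133.5) 17 90 [ 591.8 -166.3] [ 657.5 -100.7]
(624.5, -133.5) 34 1157 [ 598.3 -158.1] [ 649.5 -102.4]
(624.5, -133.5) 75 1706 [ 610.8 -163.6] [ 638.3 -100.5]
```

View pics/w_snail.png

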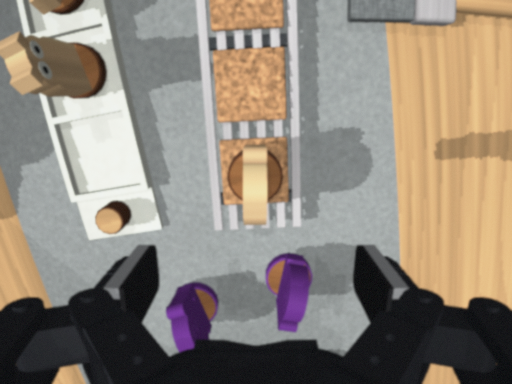

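The owl stands in bay 3 at about (85,70). The snail at (255,185) is aligned with the gripper and clear of the purple decoys.

Call:
{"name": "arm_command", "arguments": {"moves": [[1,0,0,-3,0,0,0],[1,0,0,-6,0,0,0],[1,0,0,-9,0,0,0],[1,0,0,-11.4,0,0,0],[1,0,0,-12.4,0,0,0],[1,0,0,-12.4,0,0,0],[0.2,0,0,-12.4,0,0,0],[-0.2,0,0,-12.4,0,0,0]]}}

```text
time: 20.27
position: [625.1, -133.6, 71.0]
eef_rot: [179.9, 0.0, 80.7]
contact_force: [-0.5, 0.2, -0.7]
opening: 51.9
finger_force: 0.0
```

Call:
{"name": "arm_command", "arguments": {"moves": [[-1,0,0,0,0,0,0],[-1,0,0,0,0,0,0],[-1,0,0,0,0,0,0],[-1,0,0,0,0,0,0],[-1,0,0,0,0,0,0],[-1,0,0,0,0,0,0]]}}

```text
time: 21.02
position: [624.6, -133.5, 70.3]
eef_rot: [180.0, 0.0, 80.7]
contact_force: [-2.1, 0.1, 5.3]
opening: 17.6
finger_force: 40.0
```

Call:
{"name": "arm_command", "arguments": {"moves": [[-1,0,0,1,0,0,0],[-1,0,0,3,0,0,0],[-1,-1.5,0.4,5,0,0,0],[-1,-4.5,1.2,6,0,0,0],[-1,-8.5,2.4,6,0,0,0],[-1,-12,3.5,6,0,0,0],[-1,-14,4.1,6,0,0,0],[-1,-15,4.35,6,0,0,0]]}}

```text
time: 22.02
position: [473.3, -89.4, 129.9]
eef_rot: [-179.9, -0.0, 80.7]
contact_force: [0.8, 0.0, -1.4]
opening: 17.3
finger_force: 39.3
```

Call:
{"name": "arm_command", "arguments": {"moves": [[-1,0,0,0,0,0,0],[-1,0,0,-2,0,0,0],[-1,0,0,-4,0,0,0],[-1,0,0,-6,0,0,0],[-1,0,0,-7,0,0,0],[-1,0,0,-7.6,0,0,0],[-1,0,0,-7.85,0,0,0],[-1,0,0,-7.85,0,0,0]]}}

```text
time: 23.02
position: [475.0, -90.2, 52.3]
eef_rot: [179.9, 0.0, 80.7]
contact_force: [-0.4, 0.3, 4.1]
opening: 17.3
finger_force: 39.9
```

Release, lift, and move clear.

Call:
{"name": "arm_command", "arguments": {"moves": [[-0.45,0,0,0,0,0,0],[-0.3,0,0,0,0,0,0],[0,0,0,0,0,0,0],[0.4,0,0,0,0,0,0],[0.7,0,0,1,0,0,0],[1,0,0,4,0,0,0],[1,0,0,9,0,0,0],[1,0,0,15,0,0,0]]}}

```text
time: 24.02
position: [473.7, -89.6, 202.7]
eef_rot: [-179.9, -0.0, 80.7]
contact_force: [0.6, -1.0, -0.1]
opening: 85.5
finger_force: 0.0
```

Call:
{"name": "arm_command", "arguments": {"moves": [[1,0,-4,3,0,0,0],[1,0,-9,3,0,0,0],[1,0,-14,3,0,0,0],[1,0,-19,3,0,0,0],[1,0,-24,3,0,0,0],[1,0,-27,3,0,0,0],[1,0,-27,3,0,0,0]]}}

```text
time: 24.9
position: [474.1, -362.2, 231.6]
eef_rot: [180.0, 0.0, 80.5]
contact_force: [0.3, 0.8, 0.8]
opening: 85.4
finger_force: 0.0
```

```bash
python3 - <<'E'
from h import *
f=grab("top");Q=pts(f);cv2.imwrite("pics/t3.png",cv2.resize(f["color"][120:290,90:340],None,fx=3,fy=3))
for c in((474,150),(474,70),(474,-10),(474,-90)):
    for z0,z1 in((17,24),(60,130)):
        q=Q[(Q[...,2]>z0)&(Q[...,2]<z1)&(abs(Q[...,0]-c[0])<33)&(abs(Q[...,1]-c[1])<33)]
        if len(q):print(c,z0,len(q),q.min(0).round(1),q.max(0).round(1))
E
```

```text
(474, 150) 17 213 [449.4 126.3  17. ] [499.4 172.8  23.9]
(474, 150) 60 183 [463.8 132.1  60.3] [484.1 167.9 123.4]
(474, 70) 17 230 [449.2  45.5  17.2] [499.1  94.1  23.7]
(474, 70) 60 253 [460.3  40.2  60. ] [488.8  97.9 119.9]
(474, -10) 17 231 [449.  -34.6  17.3] [498.8  15.4  23.9]
(474, -10) 60 202 [462.1 -32.4  63.2] [486.4  11.3 108.9]
(474, -90) 17 221 [ 448.8 -114.5   17. ] [498.6 -67.   24. ]
(474, -90) 60 287 [ 461.9 -121.3   60.7] [487.3 -57.1  85.2]
```

View pics/t3.png

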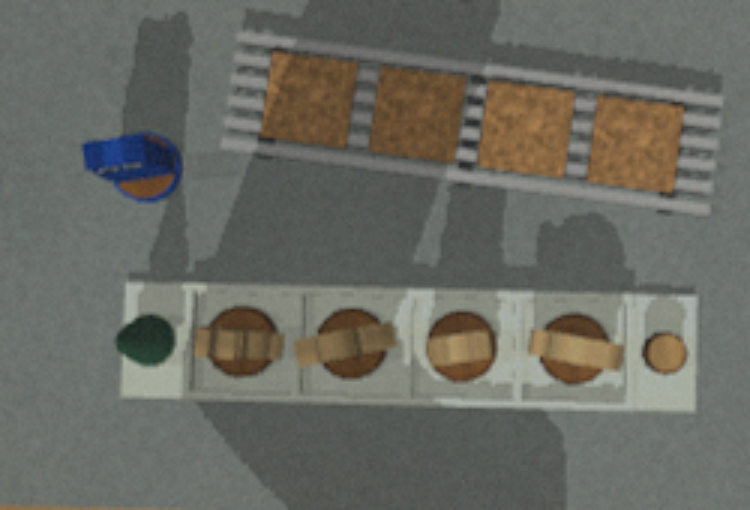

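All four stand upright and centred in their bays, at x ≈ 243, 352, 461 and 574 in the picture. From the tree they are hare, goose, owl, snail, and the base tops sit at about 20 mm, as expected.

```bash
python3 -c "
from rig import ctrl
print(ctrl.finish_job())"
```

```text
the job is handed in; nothing more can be done
None
```

Job handed in at about 25 s: hare, goose, owl and snail stand upright and centred in bays 1 to 4 from the fir tree, and none fell over; the hand-in returned no verdict.

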